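Show a circuit board to the inspection camera

ROBOT

A 6-joint arm with a two-finger parallel gripper is mounted at the origin on the work surface. World frame = base frame: x ahead of the robot, y to its left, z up, the work surface at z = 0. Lengths are in mm, angles in degrees, forces in N, time in s.
With the tool pointing down it reaches from about 300 to 850 mm from the base axis. Payload 4.2 kg.
Tool frame: the origin (TCP) lies at the very end of the fingers, on their centre line; the grasp point (between the pads) lies 19 mm behind it; z points along the fingers, y is the line along which they close (so a half turn about z gives the same grasp; the last joint's range is limited). The gripper opens to 91 mm and grips with 3 to 60 N. Pads are 32 mm wide; open, the fingers measure 118 mm over their backs; the gripper's body (76 mm by 178 mm) begins 60 mm behind the grasp point.
Start: joints at [62.911, 18.312, 89.639, -0, 72.044, -1.146], TCP at [251.559, 517.07, 213.976] pointing down, gripper open.
Joint ranges: [-177.97, 177.97], [-48.28, 115.42], [12.27, 149.76], [-77.06, 257.06], [2.81, 150.46], [-146.56, 146.56]. Speed limits (degrees/s): [147.25, 147.25, 180, 180, 180, 180].

INTERFACE

Orientations are given as [roll, pitch, yaw] about the fixed x, y, z axes, in that order (R = Rz(yaw) Ry(pitch) Rx(roll)).
In Python, from workcell import env, grab_frame gives the robot as it stands. The module is installed in compiled form; this text tells all that it offers.
- The arm moves only by the tool move_arm, never from a script. Its argument "plan" is a list of rows, each an object of numbers: "tx", "ty", "tz": the shift along the tool's x, y, z in cm; "wx", "wy", "wz": the turn, a rotation vector about the tool's x, y, z in rad. In form: [{"tx": .., "ty": .., "tz": .., "wx": .., "wy": .., "wz": ..}, ...]. A call has 1 to 12 rows; each row shifts and turns the commanded pose from where the row before left it, along the tool's axes as they then stand; what a row does not reach is not made up. A row lasts 1/12 s, in which the tool goes at most 41.7 mm and 7.16 degrees, less where a joint would pass 70% of its speed; a pose out of reach is approached as far as the arm can. A call is refused whole if a number of a shift passes 4.17 or a number of a turn 0.125, either way. A call with a gripper value outside its range is refused whole. "gripper" is the finger opening in cm, from 0 to 9.12, set as the call begins (left out, the last holds). The fingers move at their own pace and stop on an object; "force" is the grip in N (left out, the last holds). Time passes only in rows, so rows that do not move let the fingers close. It gives the time, the measured TCP pose, the force, the opening and the grip force at its end, in the units of the state.
- env.state(): the state, without advancing time (a new reading comes with each control period).
- grab_frame(name): name is "scene" or "side" or "wrist"; returns a dict with "color" (480x640x3 uint8, red, green, blue), "vfov" (degrees; the focal length in pixels is half the picture's height over the tangent of half this angle, whatever the lens; pixels are square), "cx", "cy" (the principal point, pixels), "k1" (the pictures are not rectified: a ray, as slopes to the right and down, at radius r is drawn at 1 + k1 r^2 times it, then the intrinsics apply), "view" (4x4, takes a point from world to camera coordinates). Camera axes: x right, y up, looking along -z (the intrinsics and any distortion apply to the point x, -y, -z); pixel columns grow to the right and rows downward; lengths in mm; the calibration is good to about 2 mm. A picture is of the moment at which its call begins. There is no depth.
- env.job_done(): hands the job in; it is judged then, once.
The state is a dict: "time_s": time; "qpos": joint angles; "qvel": joint speeds; "effort": joint torques, N m; "ee_pos": TCP position; "ee_rot": TCP orientation; "force": force on the tool from outside, world axes, zero at the start; "torque": the same for the moment, N m; "gripper_width": finger opening in mm; "gripper_force": force on a finger pad.
Only numpy, scipy, OpenCV 4.12 (cv2) and the standard library are available. Lean on these libraries where they do the work, as an engineer would, in place of code of your own. Each camera call takes 0.05 s, during which the arm holds its last target. There are 200 camera calls.

TASK

Take the hold-down bar off the board rack, hang it by its eye on the parking post so that it lies level on the post's shoulder, and let go of it. Then lift the taller of the two boards out of the rack and hold it in the air in front of the inspection camera: upright, component side squarely facing the lens, the steel shield can centred on the lens and about 8 cm from it; finish still holding it there, motionless. Leave the shorter board in its slot and do not bump the camera or disturb the jar, screwdriver and spool.

Things in the scene. Friction and masses are not known exactly. Their poses are not given: they have to be found in the camera images.
- rack: Fixed black rack, base 186 (x) x 122 (y) x 10 mm high; origin: centre of its underside. Slots at its x = -30 and +30 mm; in each a board stands on the base, its ends in guides 35 mm high (1.3 mm play) that cover the outer 7 mm. Boards come out straight up. Aluminium end posts at x = -85 and +85 mm, 50 mm wide (y), tops 85 mm above the table, carry the hold-down bar.
- board: Taller board: 8 mm thick (x), 100 long (y), 70 tall (z), aluminium frame round a green circuit board, about 120 g; origin: centre of its bottom edge. Component side is +x, with a square steel shield can; the other side is bare. Top 20 mm is plain on both sides, for gripping across the 8 mm. Starts upright in either slot, component side to the rack's +x, top 5 mm under the hold-down bar.
- can (a point): Centre of the outer face of the taller board's steel shield can (30 wide x 28 mm tall, 4 mm proud of the frame): 8 mm in +x and 30 mm above the board's origin. Axes as the board's.
- short_board: Bystander: the shorter board, 8 x 100 x 50 mm tall, a row of black connectors on its +x side, no shield can; in the other slot of the rack; origin at the centre of its bottom edge.
- bar: Loose steel hold-down bar, 200 mm long (x), 22 mm wide (y), 8 mm thick, about 120 g, with a 44 x 36 mm plate in its middle pierced by a round eye of 17 mm. Origin on the eye's axis at the underside. It lies across both rack end posts, underside 85 mm above the table, over the boards.
- post: Fixed parking post: foot 70 mm across, column of 32 mm diameter up to a flat shoulder at 70 mm, then a pin of 8 mm diameter up to 100 mm with a tapered tip. Origin at the centre of the foot's underside.
- seat (a point): Centre of the post's flat shoulder, 70 mm above the table, on the pin's axis. The hung bar's underside rests here.
- stand: Fixed stand of the inspection camera: foot 100 (x) x 120 (y) x 14 mm with its centre 10 mm in +x of the origin, and a column of 20 mm diameter at x = +20 mm, 190 mm tall. Origin on the table. The camera looks along the stand's -x.
- lens (a point): Centre of the front lens, 130 mm in -x of the stand's origin, 125 to 165 mm above the table (clamp height varies; it stays put). Axes as the stand's: the camera looks level along -x. The camera is a level tube of up to 42 mm diameter from here back to a 46 mm block at the column.
- jar: Bystander: small amber glass jar with white lid, 48 mm across, 50 mm tall; origin at the centre of its underside.
- driver: Bystander: screwdriver lying on the mat.
- spool: Bystander: aluminium wire spool standing on its flange, 54 mm across, 40 mm tall; origin at the centre of its underside.
Things that resemble listed ones, but are neither listed nor needed, are in the scene too. What is shaped like the board but orange is not meant.

How it is judged:
By the outcome, as a careful person would: the job done as asked, in the order asked, and still so for the second after the job is handed in, while the arm keeps its last pose, push and grip.
It also fails if it takes over 54 s, if anything falls off the work surface, if the arm or the gripper's body presses on something with over 40 N, if the wrist force passes 120 N, or if a joint passes its speed limit or range.

## Working session

There is one attempt and no reset: what is moved stays moved. The work goes in short steps, Python scripts to look and compute and a tool call to move; the robot and the scene stay as the last step left them, time stands still between calls to the robot, and variables do not carry over. Pictures are saved under pics/ and viewed, at most 10 in all, crops included, and the job is handed in when it is done.

Besides the shell and the picture viewer there is one more tool, called after "Request:" as name(argument=value, ...), one argument or row to a line, values as JSON. move_arm: Moves the arm, as the interface text tells. Its arguments: {"type":"object","properties":{"plan":{"type":"array","items":{"type":"object","properties":{"tx":{"type":"number"},"ty":{"type":"number"},"tz":{"type":"number"},"wx":{"type":"number"},"wy":{"type":"number"},"wz":{"type":"number"}}}},"gripper":{"type":"number"},"force":{"type":"number"}},"required":["plan"]}

```bash
mkdir -p pics
cat > h.py <<'E'
import numpy as np, cv2
from workcell import env, grab_frame
def K(f):
    fl=240/np.tan(np.radians(f["vfov"]/2)); return fl
def ray(f,u,v):
    fl=K(f); d=np.array([(u-f["cx"])/fl,(v-f["cy"])/fl]); s=d.copy()
    for _ in range(20): s=d/(1+f["k1"]*(s@s))
    V=np.array(f["view"]); R=V[:3,:3]; o=-R.T@V[:3,3]
    w=R.T@np.array([s[0],-s[1],-1]); return o,w/np.linalg.norm(w)
def onz(f,u,v,z):
    o,w=ray(f,u,v); return o+w*(z-o[2])/w[2]
def proj(f,p):
    V=np.array(f["view"]); c=V[:3,:3]@np.array(p,float)+V[:3,3]
    s=np.array([c[0],-c[1]])/-c[2]; s=s*(1+f["k1"]*(s@s)); return s*K(f)+[f["cx"],f["cy"]]
def tri(*rs):
    A=0;b=0
    for o,w in rs:
        M=np.eye(3)-np.outer(w,w); A=A+M;b=b+M@o
    return np.linalg.solve(A,b)
def snap(n,name):
    f=grab_frame(n); cv2.imwrite(f"pics/{name}.png",f["color"][:,:,::-1]); np.save(f"pics/{name}.npy",f,allow_pickle=True); return f
def load(name): return np.load(f"pics/{name}.npy",allow_pickle=True).item()
E
python3 - <<'E'
from h import *
for n in ["scene","side","wrist"]:
    f=snap(n,n+"0"); V=np.array(f["view"]); print(n,f["vfov"],f["cx"],f["cy"],f["k1"],-V[:3,:3].T@V[:3,3],V[2,:3])
print(env.state())
E
```

```text
scene 56.032644967272375 314.2566871966962 239.14116373458413 -0.030014575266173384 [1151.17921184 -570.11088915  880.94612855] [ 0.51750291 -0.47548852  0.71140804]
side 51.8812946345268 319.52808563136693 232.77295686500838 -0.009667165811890309 [408.99382501 976.49821137 783.15845747] [-0.14009085  0.81285358  0.56537033]
wrist 71.69813334296245 316.8711465913862 235.80916991001655 -0.007706694070425662 [181.91381915 550.0929789  386.19193789] [-0.2437663   0.11970183  0.96241855]
{'time_s': 0.15, 'qpos': array([ 6.29128007e+01,  1.83412401e+01,  8.96883357e+01, -2.37182318e-04,
        7.20429277e+01, -1.14647133e+00]), 'qvel': array([-0.07426551, -0.07390591,  0.03203245,  0.0183844 , -0.01254427,
        0.0162357 ]), 'effort': array([ 7.43961791e-04, -4.12772119e+01, -2.32153934e+01,  7.26602110e-02,
        4.33192193e-02, -7.57596695e-05]), 'ee_pos': array([251.37011316, 516.74362764, 213.34698264]), 'ee_rot': array([-1.79927507e+02, -1.22518439e-03,  1.54059344e+02]), 'force': array([-0.27730386, -0.26292561, -0.78479095]), 'torque': array([-0.05494099, -0.00513527, -0.00577233]), 'gripper_force': 0.0, 'gripper_width': 91.07213684428511}
```

View pics/scene0.png

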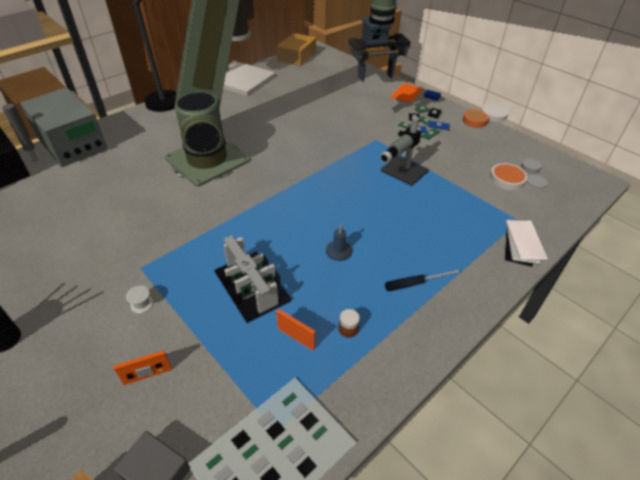

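View pics/side0.png

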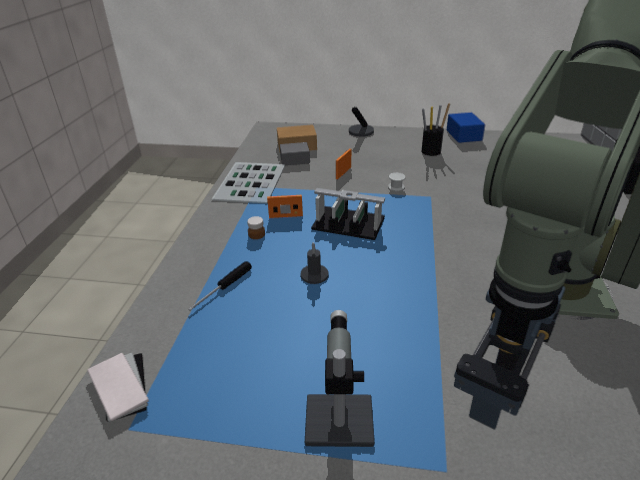

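The scene view shows the rack at about (250,285) with the bar on top, the post at (340,245), the stand at (405,165) and the jar at (348,322). The side view shows the rack at (348,215), the post at (314,270) and the stand at (340,400).

Run:
```python
from h import *
s=load("scene0");d=load("side0")
def crop(f,x0,y0,w,h,W=400,H=300): return cv2.resize(f["color"][y0:y0+h,x0:x0+w,::-1],(W,H),interpolation=cv2.INTER_CUBIC)
t=np.vstack([np.hstack([crop(s,205,230,100,75+0),crop(s,320,120,120,90+0)]),np.hstack([crop(d,300,178,100,75),crop(d,290,300,100,75)])])
t[:300,:400]=crop(s,202,228,120,90)
cv2.imwrite("pics/c1.png",t)
# rough
print("stand foot s",onz(s,405,168,0),"post foot",onz(s,340,250,0),onz(d,315,274,0),"jar",onz(s,348,331,0),onz(d,257,236,0))
print("spool",onz(s,141,305,0),"drv",onz(s,387,286,8),onz(s,458,271,5))
print("bar ends",onz(s,232,240,93),onz(s,268,300,93),onz(d,316,192,93),onz(d,382,197,93))
```

```text
stand foot s [465.32046187 459.3319981    0.        ] post foot [ 5.86683573e+02  4.27912263e+01 -1.13686838e-13] [586.28075023  32.2250043    0.        ] jar [ 780.99742194 -121.97039834    0.        ] [ 774.37090253 -112.8916422     0.        ]
spool [ 398.37981117 -441.08567595    0.        ] drv [756.70136989  38.38501803   8.        ] [844.81092958 213.77052037   5.        ]
bar ends [ 446.18559758 -195.82637869   93.        ] [ 648.74969468 -242.60566103   93.        ] [ 621.04185534 -215.09221423   93.        ] [ 435.94572763 -208.17260152   93.        ]
```

View pics/c1.png

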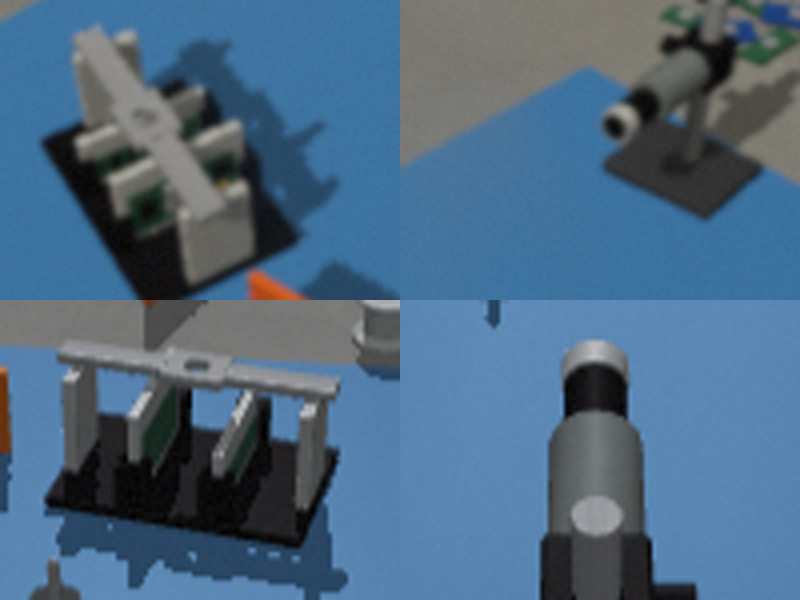

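The crops show the bar with its eye over the rack, and the taller board in the slot nearer the scene camera. The lens is at scene ≈(386.6,156.6) and side ≈(338.7,313). The bar's eye is at scene ≈(245.5,263) and side ≈(349,194).

Run:
```python
from h import *
np.set_printoptions(precision=1,suppress=True)
s=load("scene0");d=load("side0")
def sc(x,y,x0,y0,k): return x0+x/k,y0+y/k
S1=lambda x,y: sc(x+.0,y,202,228,10/3)
S2=lambda x,y: sc(x-400,y,320,120,10/3)
D1=lambda x,y: sc(x,y-300,300,178,4)
D2=lambda x,y: sc(x-400,y-300,290,300,4)
print("bar ends s",onz(s,*S1(92,38),93),onz(s,*S1(206,203),93),"eye",onz(s,*S1(145,117),93))
print("bar ends d",onz(d,*D1(66,349),93),onz(d,*D1(332,384),93),"eye",onz(d,*D1(196,364),93))
print("eye tri",tri(ray(s,*S1(145,117)),ray(d,*D1(196,364))))
print("lens tri", tri(ray(s,*S2(622,123)),ray(d,*D2(595,362))))
print("stand foot corners s",[onz(s,*S2(*c),14) for c in [(605,165),(707,212),(760,172),(660,120)]])
print("side foot corners",[onz(d,*c,14) for c in [(308,396),(372,396),(374,444),(306,444)]])
print("postpin tip tri",tri(ray(s,341,227),ray(d,313.5,245)))
# post column mask shoulder
```

```text
bar ends s [ 440.6 -199.    93. ] [ 618.5 -230.7   93. ] eye [ 529.6 -215.8   93. ]
bar ends d [ 621.2 -225.1   93. ] [ 432.7 -197.7   93. ] eye [ 527.7 -214.3   93. ]
eye tri [ 528.2 -215.4   92. ]
lens tri [494.9 307.7 130.9]
stand foot corners s [array([431.4, 380. ,  14. ]), array([542.8, 397. ,  14. ]), array([537.4, 483.5,  14. ]), array([417.8, 477.2,  14. ])]
side foot corners [array([538.3, 404.4,  14. ]), array([420.5, 388.3,  14. ]), array([410.6, 485.1,  14. ]), array([524.9, 501.1,  14. ])]
postpin tip tri [588.1  36.6  91.7]
```

Run:
```python
from h import *
s=load("scene0");d=load("side0")
a=cv2.resize(s["color"][215:265,310:370,::-1],(400,333),interpolation=cv2.INTER_CUBIC)
b=cv2.resize(d["color"][235:290,290:340,::-1],(333,366),interpolation=cv2.INTER_CUBIC)
t=np.zeros((366,740,3),np.uint8);t[:333,:400]=a;t[:,405:738]=b
cv2.imwrite("pics/c2.png",t)
```

```text
(no output)
```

View pics/c2.png

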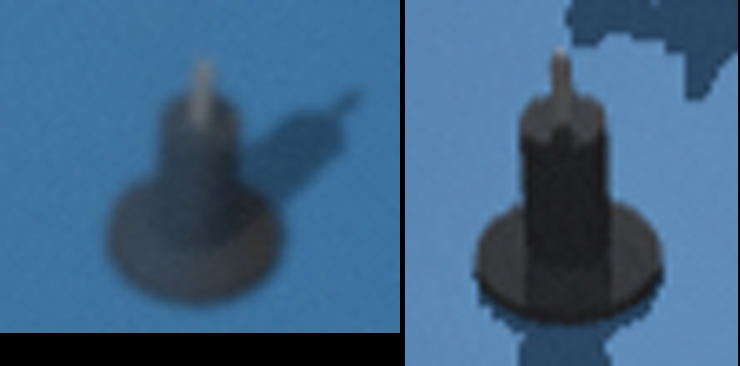

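Pin tip is at scene (340.6,224) and side (313.3,242.2). Now I'll write the planner and compute the first move, to hover over the rack.

```bash
cat >> h.py <<'E'
import sys, json
from scipy.spatial.transform import Rotation as Rn
def rows(target,yaw,n,P=None,psi=None,turn=None):
    """rows to bring TCP to target, pointing down with yaw (deg); from measured pose unless P, psi given"""
    st=env.state(); R0=Rn.from_euler('xyz',st["ee_rot"],degrees=True); P=st["ee_pos"] if P is None else np.array(P,float)
    R1=Rn.from_euler('xyz',[180,0,yaw],degrees=True)
    rv=(R0.inv()*R1).as_rotvec()
    if turn is not None: rv=np.array([0,0,turn])
    out=[]; acc=P.copy(); Rc=R0; tgt=np.array(target,float)
    for i in range(n):
        want=P+(tgt-P)*(i+1)/n
        t=np.round(Rc.inv().apply(want-acc)/10,2); w=np.round(rv/n,3)
        out.append(dict(zip(["tx","ty","tz","wx","wy","wz"],[float(v) for v in (*t,*w)])))
        acc=acc+Rc.apply(t*10); Rc=Rc*Rn.from_rotvec(w)
    for i in range(0,n,12): print(json.dumps(out[i:i+12]))
def st():
    s=env.state(); print(round(s["time_s"],2),s["ee_pos"].round(1),s["ee_rot"].round(2),s["force"].round(1),round(s["gripper_width"],1),round(s["gripper_force"],1),s["qpos"].round(0))
E
python3 - <<'E'
from h import *
s=load("scene0");d=load("side0")
print("pin",tri(ray(s,340.6,224.),ray(d,313.3,242.2)),onz(s,340.6,224,100),onz(d,313.3,242.2,100))
rows([528,-215,215],-9,24,turn=2.845)
E
```

```text
pin [587.25538986  36.76847686 100.65397015] [587.48739406  37.37175986 100.        ] [586.92246505  35.33231353 100.        ]
[{"tx": -2.37, "ty": -2.24, "tz": -0.0, "wx": 0.0, "wy": 0.0, "wz": 0.119}, {"tx": -2.62, "ty": -1.94, "tz": -0.01, "wx": 0.0, "wy": 0.0, "wz": 0.119}, {"tx": -2.83, "ty": -1.61, "tz": -0.0, "wx": 0.0, "wy": 0.0, "wz": 0.119}, {"tx": -3.0, "ty": -1.27, "tz": -0.01, "wx": 0.0, "wy": 0.0, "wz": 0.119}, {"tx": -3.14, "ty": -0.9, "tz": -0.0, "wx": 0.0, "wy": 0.0, "wz": 0.119}, {"tx": -3.21, "ty": -0.53, "tz": -0.0, "wx": 0.0, "wy": 0.0, "wz": 0.119}, {"tx": -3.26, "ty": -0.14, "tz": -0.01, "wx": 0.0, "wy": 0.0, "wz": 0.119}, {"tx": -3.25, "ty": 0.25, "tz": -0.0, "wx": 0.0, "wy": 0.0, "wz": 0.119}, {"tx": -3.2, "ty": 0.63, "tz": -0.01, "wx": 0.0, "wy": 0.0, "wz": 0.119}, {"tx": -3.1, "ty": 1.01, "tz": -0.0, "wx": 0.0, "wy": 0.0, "wz": 0.119}, {"tx": -2.95, "ty": 1.37, "tz": -0.01, "wx": 0.0, "wy": 0.0, "wz": 0.119}, {"tx": -2.78, "ty": 1.71, "tz": 0.0, "wx": 0.0, "wy": 0.0, "wz": 0.119}]
[{"tx": -2.55, "ty": 2.03, "tz": -0.0, "wx": 0.0, "wy": 0.0, "wz": 0.119}, {"tx": -2.29, "ty": 2.31, "tz": -0.01, "wx": 0.0, "wy": 0.0, "wz": 0.119}, {"tx": -2.01, "ty": 2.58, "tz": -0.0, "wx": 0.0, "wy": 0.0, "wz": 0.119}, {"tx": -1.68, "ty": 2.79, "tz": -0.01, "wx": 0.0, "wy": 0.0, "wz": 0.119}, {"tx": -1.34, "ty": 2.97, "tz": 0.0, "wx": 0.0, "wy": 0.0, "wz": 0.119}, {"tx": -0.98, "ty": 3.11, "tz": -0.0, "wx": 0.0, "wy": 0.0, "wz": 0.119}, {"tx": -0.6, "ty": 3.2, "tz": -0.01, "wx": 0.0, "wy": 0.0, "wz": 0.119}, {"tx": -0.21, "ty": 3.25, "tz": -0.0, "wx": 0.0, "wy": 0.0, "wz": 0.119}, {"tx": 0.17, "ty": 3.26, "tz": -0.01, "wx": 0.0, "wy": 0.0, "wz": 0.119}, {"tx": 0.56, "ty": 3.21, "tz": -0.0, "wx": 0.0, "wy": 0.0, "wz": 0.119}, {"tx": 0.93, "ty": 3.12, "tz": -0.0, "wx": 0.0, "wy": 0.0, "wz": 0.119}, {"tx": 1.3, "ty": 2.99, "tz": -0.01, "wx": 0.0, "wy": 0.0, "wz": 0.119}]
```

Request:
move_arm(
  plan=[
    {"tx": -2.37,"ty": -2.24,"wz": 0.119},
    {"tx": -2.62,"ty": -1.94,"wz": 0.119},
    {"tx": -2.83,"ty": -1.61,"wz": 0.119},
    {"tx": -3.0,"ty": -1.27,"wz": 0.119},
    {"tx": -3.14,"ty": -0.9,"wz": 0.119},
    {"tx": -3.21,"ty": -0.53,"wz": 0.119},
    {"tx": -3.26,"ty": -0.14,"wz": 0.119},
    {"tx": -3.25,"ty": 0.25,"wz": 0.119},
    {"tx": -3.2,"ty": 0.63,"wz": 0.119},
    {"tx": -3.1,"ty": 1.01,"wz": 0.119},
    {"tx": -2.95,"ty": 1.37,"wz": 0.119},
    {"tx": -2.78,"ty": 1.71,"wz": 0.119},
  ],
  gripper=6.5,
  force=25,
)

```text
schema error: expected keys tx, ty, tz, wx, wy, wz
```

Request:
move_arm(
  plan=[
    {"tx": -2.55,"ty": 2.03,"wz": 0.119},
    {"tx": -2.29,"ty": 2.31,"wz": 0.119},
    {"tx": -2.01,"ty": 2.58,"wz": 0.119},
    {"tx": -1.68,"ty": 2.79,"wz": 0.119},
    {"tx": -1.34,"ty": 2.97,"wz": 0.119},
    {"tx": -0.98,"ty": 3.11,"wz": 0.119},
    {"tx": -0.6,"ty": 3.2,"wz": 0.119},
    {"tx": -0.21,"ty": 3.25,"wz": 0.119},
    {"tx": 0.17,"ty": 3.26,"wz": 0.119},
    {"tx": 0.56,"ty": 3.21,"wz": 0.119},
    {"tx": 0.93,"ty": 3.12,"wz": 0.119},
    {"tx": 1.3,"ty": 2.99,"wz": 0.119},
  ],
)

```text
schema error: expected keys tx, ty, tz, wx, wy, wz
```

Request:
move_arm(
  plan=[
    {"tx": 0},
    {"tx": 0},
    {"tx": 0},
  ],
)

```text
schema error: expected keys tx, ty, tz, wx, wy, wz
```

Run:
```python
from h import *
f=snap("wrist","w1");st()
print(proj(f,[528,-215,93]))
```

```text
0.2 [251.4 516.8 213.5] [-179.94    0.    154.06] [ 0.8 -0.3 -0.2] 90.9 0.0 [63. 18. 90. -0. 72. -1.]
[-63.63500407 620.46245092]
```

View pics/w1.png

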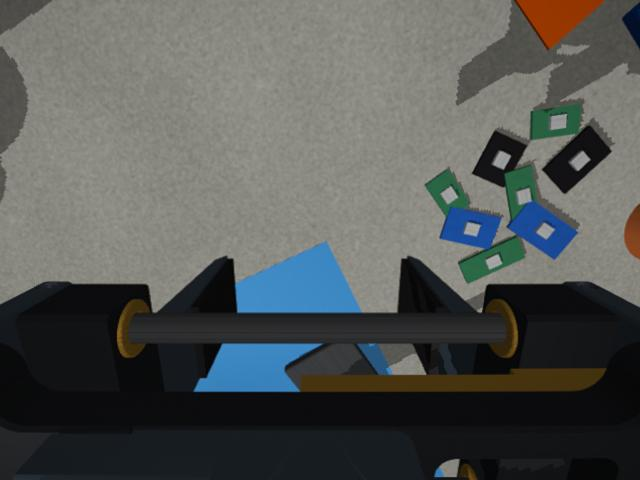

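The move was refused because every key must be present. The wrist image also shows the gripper hiding the area under the TCP, so I'll hover about 9 cm short of the eye.

Run:
```python
from h import *
rows([440,-200,215],-9,24,turn=2.845)
```

```text
[{"tx": -2.01, "ty": -2.34, "tz": -0.0, "wx": 0.0, "wy": 0.0, "wz": 0.119}, {"tx": -2.28, "ty": -2.09, "tz": -0.01, "wx": 0.0, "wy": 0.0, "wz": 0.119}, {"tx": -2.51, "ty": -1.8, "tz": -0.0, "wx": 0.0, "wy": 0.0, "wz": 0.119}, {"tx": -2.7, "ty": -1.49, "tz": -0.01, "wx": 0.0, "wy": 0.0, "wz": 0.119}, {"tx": -2.87, "ty": -1.16, "tz": 0.0, "wx": 0.0, "wy": 0.0, "wz": 0.119}, {"tx": -2.98, "ty": -0.81, "tz": -0.0, "wx": 0.0, "wy": 0.0, "wz": 0.119}, {"tx": -3.05, "ty": -0.45, "tz": -0.01, "wx": 0.0, "wy": 0.0, "wz": 0.119}, {"tx": -3.09, "ty": -0.09, "tz": -0.0, "wx": 0.0, "wy": 0.0, "wz": 0.119}, {"tx": -3.07, "ty": 0.28, "tz": -0.01, "wx": 0.0, "wy": 0.0, "wz": 0.119}, {"tx": -3.02, "ty": 0.65, "tz": 0.0, "wx": 0.0, "wy": 0.0, "wz": 0.119}, {"tx": -2.93, "ty": 0.99, "tz": -0.0, "wx": 0.0, "wy": 0.0, "wz": 0.119}, {"tx": -2.78, "ty": 1.34, "tz": -0.01, "wx": 0.0, "wy": 0.0, "wz": 0.119}]
[{"tx": -2.6, "ty": 1.66, "tz": -0.0, "wx": 0.0, "wy": 0.0, "wz": 0.119}, {"tx": -2.39, "ty": 1.96, "tz": -0.01, "wx": 0.0, "wy": 0.0, "wz": 0.119}, {"tx": -2.14, "ty": 2.22, "tz": 0.0, "wx": 0.0, "wy": 0.0, "wz": 0.119}, {"tx": -1.86, "ty": 2.47, "tz": -0.0, "wx": 0.0, "wy": 0.0, "wz": 0.119}, {"tx": -1.56, "ty": 2.67, "tz": -0.01, "wx": 0.0, "wy": 0.0, "wz": 0.119}, {"tx": -1.23, "ty": 2.83, "tz": -0.0, "wx": 0.0, "wy": 0.0, "wz": 0.119}, {"tx": -0.88, "ty": 2.96, "tz": -0.0, "wx": 0.0, "wy": 0.0, "wz": 0.119}, {"tx": -0.52, "ty": 3.05, "tz": -0.01, "wx": 0.0, "wy": 0.0, "wz": 0.119}, {"tx": -0.16, "ty": 3.08, "tz": -0.0, "wx": 0.0, "wy": 0.0, "wz": 0.119}, {"tx": 0.21, "ty": 3.08, "tz": -0.01, "wx": 0.0, "wy": 0.0, "wz": 0.119}, {"tx": 0.57, "ty": 3.04, "tz": -0.0, "wx": 0.0, "wy": 0.0, "wz": 0.119}, {"tx": 0.93, "ty": 2.94, "tz": -0.0, "wx": 0.0, "wy": 0.0, "wz": 0.119}]
```

Request:
move_arm(
  plan=[
    {"tx": -2.0,"ty": -2.34,"tz": 0,"wx": 0,"wy": 0,"wz": 0.119},
    {"tx": -2.28,"ty": -2.09,"tz": 0,"wx": 0,"wy": 0,"wz": 0.119},
    {"tx": -2.51,"ty": -1.8,"tz": 0,"wx": 0,"wy": 0,"wz": 0.119},
    {"tx": -2.7,"ty": -1.49,"tz": 0,"wx": 0,"wy": 0,"wz": 0.119},
    {"tx": -2.87,"ty": -1.16,"tz": 0,"wx": 0,"wy": 0,"wz": 0.119},
    {"tx": -2.98,"ty": -0.81,"tz": 0,"wx": 0,"wy": 0,"wz": 0.119},
    {"tx": -3.05,"ty": -0.45,"tz": 0,"wx": 0,"wy": 0,"wz": 0.119},
    {"tx": -3.09,"ty": -0.09,"tz": 0,"wx": 0,"wy": 0,"wz": 0.119},
    {"tx": -3.07,"ty": 0.28,"tz": 0,"wx": 0,"wy": 0,"wz": 0.119},
    {"tx": -3.02,"ty": 0.65,"tz": 0,"wx": 0,"wy": 0,"wz": 0.119},
    {"tx": -2.93,"ty": 0.99,"tz": 0,"wx": 0,"wy": 0,"wz": 0.119},
    {"tx": -2.78,"ty": 1.34,"tz": 0,"wx": 0,"wy": 0,"wz": 0.119},
  ],
  gripper=6.5,
  force=25,
)

```text
time_s: 1.2
ee_pos: [345.6, 157.2, 214.0]
ee_rot: [180.0, -0.0, 71.9]
force: [0.8, -0.5, -0.3]
gripper_width: 65.0
gripper_force: 0.0
```

Request:
move_arm(
  plan=[
    {"tx": -2.6,"ty": 1.66,"tz": 0,"wx": 0,"wy": 0,"wz": 0.119},
    {"tx": -2.39,"ty": 1.96,"tz": 0,"wx": 0,"wy": 0,"wz": 0.119},
    {"tx": -2.14,"ty": 2.22,"tz": 0,"wx": 0,"wy": 0,"wz": 0.119},
    {"tx": -1.86,"ty": 2.47,"tz": 0,"wx": 0,"wy": 0,"wz": 0.119},
    {"tx": -1.56,"ty": 2.67,"tz": 0,"wx": 0,"wy": 0,"wz": 0.119},
    {"tx": -1.23,"ty": 2.83,"tz": 0,"wx": 0,"wy": 0,"wz": 0.119},
    {"tx": -0.88,"ty": 2.96,"tz": 0,"wx": 0,"wy": 0,"wz": 0.119},
    {"tx": -0.52,"ty": 3.05,"tz": 0,"wx": 0,"wy": 0,"wz": 0.119},
    {"tx": -0.16,"ty": 3.08,"tz": 0,"wx": 0,"wy": 0,"wz": 0.119},
    {"tx": 0.21,"ty": 3.08,"tz": 0,"wx": 0,"wy": 0,"wz": 0.119},
    {"tx": 0.57,"ty": 3.04,"tz": 0,"wx": 0,"wy": 0,"wz": 0.119},
    {"tx": 0.93,"ty": 2.94,"tz": 0,"wx": 0,"wy": 0,"wz": 0.119},
  ],
)

```text
time_s: 2.2
ee_pos: [440.0, -201.3, 213.8]
ee_rot: [-180.0, 0.0, -9.9]
force: [0.9, -0.4, 0.5]
gripper_width: 64.7
gripper_force: 0.0
```

Request:
move_arm(
  plan=[
    {"tx": 0,"ty": 0,"tz": 0,"wx": 0,"wy": 0,"wz": 0},
    {"tx": 0,"ty": 0,"tz": 0,"wx": 0,"wy": 0,"wz": 0},
    {"tx": 0,"ty": 0,"tz": 0,"wx": 0,"wy": 0,"wz": 0},
  ],
)

```text
time_s: 2.45
ee_pos: [439.5, -199.1, 213.5]
ee_rot: [-179.9, 0.1, -9.5]
force: [-0.7, -0.4, -0.1]
gripper_width: 65.1
gripper_force: 0.0
```

Run:
```python
from h import *
f=snap("wrist","w1");st()
print(proj(f,[528,-215,93]))
```

```text
2.5 [ 439.5 -198.8  213.7] [-1.7996e+02  5.0000e-02 -9.5000e+00] [-0.2  0.1 -0.4] 64.9 0.0 [-26.  10. 101.   0.  69.  74.]
[317.77446143 125.16034707]
```

View pics/w1.png

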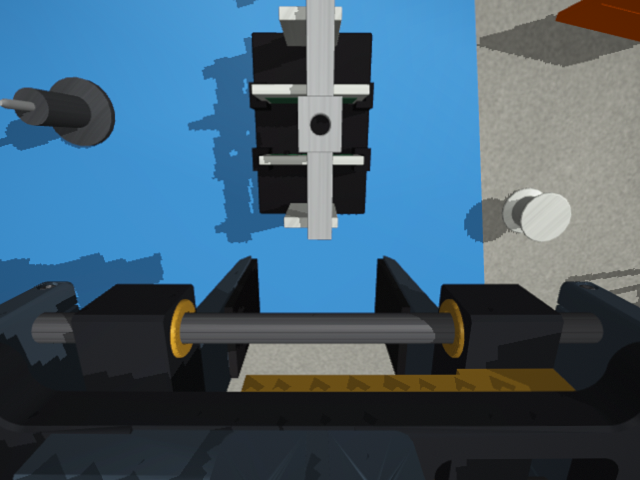

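The wrist view shows the eye at (320,124.5), the bar running vertically along x≈320, the tall board's top edge at (252–369, ~89) and the short board at (260–364, ~159).

Run:
```python
from h import *
np.set_printoptions(precision=1,suppress=True)
f=load("w1"); c=f["color"].astype(int); g=c.min(2)
hs=c.max(2)-c.min(2)
m=((g>120)&(hs<45)).astype(np.uint8)
# eye: dark blob in plate
e=(c.sum(2)<200).astype(np.uint8)[105:145,303:338]
n,l,s_,ct=cv2.connectedComponentsWithStats(e); 
for i in range(1,n): print("eye",s_[i],ct[i]+[303,105])
i=1+np.argmax(s_[1:,4]); u,v=ct[i]+[303,105]; E=onz(f,u,v,93); print("eye93",E,onz(f,u,v,85), onz(f,u,v,89))
# bar mid-lines by row
pts=[]
for r in list(range(20,75))+list(range(175,200)):
    x=np.where(m[r,300:345])[0]+300
    if len(x)>18: pts.append(onz(f,(x.min()+x.max())/2,r,93)[:2])
pts=np.array(pts); vx,vy,x0,y0=cv2.fitLine(pts.astype(np.float32),cv2.DIST_HUBER,0,.01,.01).ravel(); print("bar yaw",np.degrees(np.arctan(vy/vx)),len(pts), "y at eye", y0+(E[0]-x0)*vy/vx)
for name,z,xs,(a,b) in [("tall",80,list(range(256,296,2))+list(range(346,366,2)),(78,102)),("short",60,list(range(264,302,2))+list(range(338,362,2)),(150,170))]:
    P=[]
    for x in xs:
        y=np.where((m[a:b,x])>0)[0]+a
        if len(y): P.append(onz(f,x,y.mean(),z)[:2])
    P=np.array(P); q=cv2.fitLine(P.astype(np.float32),cv2.DIST_HUBER,0,.01,.01).ravel(); print(name,"yaw of normal",np.degrees(np.arctan2(q[1],q[0]))%180-90,"mean",P.mean(0))
    r=m[a:b].sum(0)[230:400]; k=np.where(r>3)[0]+230; rr=(a+b)/2; ends=[onz(f,k.min()-.5,rr,z)[:2],onz(f,k.max()+.5,rr,z)[:2]]; print(k.min(),k.max(),ends,"len",np.linalg.norm(ends[0]-ends[1]),"mid",(ends[0]+ends[1])/2)
print("spool",onz(f,541,216,40))
```

```text
eye [  8  10  19  20 307] [319.9 124.4]
eye93 [ 528.3 -216.8   93. ] [ 528.6 -217.    85. ] [ 528.5 -216.9   89. ]
bar yaw -9.677937 80 y at eye -216.75283111460325
tall yaw of normal -9.5812 mean [ 559.8 -206.4]
252 369 [array([ 566.2, -164. ]), array([ 549.4, -263.4])] len 100.75329518375426 mid [ 557.8 -213.7]
short yaw of normal -9.948265 mean [ 500.  -200.7]
259 363 [array([ 507.5, -153.9]), array([ 490.7, -253.3])] len 100.81933649327304 mid [ 499.1 -203.6]
spool [ 399.9 -435.5   40. ]
```

Request:
move_arm(
  plan=[
    {"tx": 3.02,"ty": 0.1,"tz": 0.8,"wx": 0,"wy": 0,"wz": 0.003},
    {"tx": 3.02,"ty": 0.09,"tz": 0.8,"wx": 0,"wy": 0,"wz": 0},
    {"tx": 3.03,"ty": 0.09,"tz": 0.8,"wx": 0,"wy": 0,"wz": 0},
    {"tx": 0,"ty": 0,"tz": 2.0,"wx": 0,"wy": 0,"wz": 0},
    {"tx": 0,"ty": 0,"tz": 2.0,"wx": 0,"wy": 0,"wz": 0},
    {"tx": 0,"ty": 0,"tz": 0,"wx": 0,"wy": 0,"wz": 0},
    {"tx": 0,"ty": 0,"tz": 0,"wx": 0,"wy": 0,"wz": 0},
    {"tx": 0,"ty": 0,"tz": 0,"wx": 0,"wy": 0,"wz": 0},
  ],
)

```text
time_s: 3.17
ee_pos: [529.4, -217.1, 151.2]
ee_rot: [180.0, -0.1, -9.7]
force: [0.7, 0.0, 0.6]
gripper_width: 65.1
gripper_force: 0.0
```

Request:
move_arm(
  plan=[
    {"tx": -0.1,"ty": 0,"tz": 2.5,"wx": 0,"wy": 0,"wz": 0},
    {"tx": 0,"ty": 0,"tz": 2.0,"wx": 0,"wy": 0,"wz": 0},
    {"tx": 0,"ty": 0,"tz": 1.5,"wx": 0,"wy": 0,"wz": 0},
    {"tx": 0,"ty": 0,"tz": 1.0,"wx": 0,"wy": 0,"wz": 0},
    {"tx": 0,"ty": 0,"tz": 0,"wx": 0,"wy": 0,"wz": 0},
    {"tx": 0,"ty": 0,"tz": 0,"wx": 0,"wy": 0,"wz": 0},
  ],
)

```text
time_s: 3.67
ee_pos: [528.5, -217.7, 80.9]
ee_rot: [180.0, -0.1, -9.7]
force: [-0.1, -0.3, -0.6]
gripper_width: 65.0
gripper_force: 0.0
```

Request:
move_arm(
  plan=[
    {"tx": 0,"ty": 0,"tz": 0,"wx": 0,"wy": 0,"wz": 0},
    {"tx": 0,"ty": 0,"tz": 0,"wx": 0,"wy": 0,"wz": 0},
    {"tx": 0,"ty": 0,"tz": 0,"wx": 0,"wy": 0,"wz": 0},
    {"tx": 0,"ty": 0,"tz": 0,"wx": 0,"wy": 0,"wz": 0},
    {"tx": 0,"ty": 0,"tz": 0,"wx": 0,"wy": 0,"wz": 0},
    {"tx": 0,"ty": 0,"tz": 0,"wx": 0,"wy": 0,"wz": 0},
  ],
  gripper=3.0,
  force=25,
)

```text
time_s: 4.17
ee_pos: [528.3, -217.5, 80.4]
ee_rot: [-180.0, -0.0, -9.8]
force: [-0.4, 1.2, 2.6]
gripper_width: 35.6
gripper_force: 25.0
```

Request:
move_arm(
  plan=[
    {"tx": 0,"ty": 0,"tz": -1.0,"wx": 0,"wy": 0,"wz": 0},
    {"tx": 0,"ty": 0,"tz": -2.0,"wx": 0,"wy": 0,"wz": 0},
    {"tx": 0,"ty": 0,"tz": -2.5,"wx": 0,"wy": 0,"wz": 0},
    {"tx": 0,"ty": 0,"tz": -1.5,"wx": 0,"wy": 0,"wz": 0},
  ],
)

```text
time_s: 4.5
ee_pos: [528.7, -217.9, 152.4]
ee_rot: [180.0, -0.1, -9.7]
force: [-0.1, -0.9, -0.8]
gripper_width: 35.7
gripper_force: 25.0
```

Request:
move_arm(
  plan=[
    {"tx": 0.1,"ty": -1.3,"tz": 0,"wx": 0,"wy": 0,"wz": 0},
    {"tx": 0.15,"ty": -2.5,"tz": 0,"wx": 0,"wy": 0,"wz": 0},
    {"tx": 0.15,"ty": -3.0,"tz": 0,"wx": 0,"wy": 0,"wz": 0},
    {"tx": 0.18,"ty": -3.5,"tz": 0,"wx": 0,"wy": 0,"wz": 0},
    {"tx": 0.2,"ty": -3.5,"tz": 0,"wx": 0,"wy": 0,"wz": 0},
    {"tx": 0.2,"ty": -3.5,"tz": 0,"wx": 0,"wy": 0,"wz": 0},
    {"tx": 0.2,"ty": -3.25,"tz": 0,"wx": 0,"wy": 0,"wz": 0},
    {"tx": 0.15,"ty": -2.5,"tz": 0,"wx": 0,"wy": 0,"wz": 0},
    {"tx": 0.1,"ty": -2.0,"tz": 0,"wx": 0,"wy": 0,"wz": 0},
    {"tx": 0.05,"ty": -1.0,"tz": 0,"wx": 0,"wy": 0,"wz": 0},
    {"tx": 0,"ty": 0,"tz": 0,"wx": 0,"wy": 0,"wz": 0},
    {"tx": 0,"ty": 0,"tz": 0,"wx": 0,"wy": 0,"wz": 0},
  ],
)

```text
time_s: 5.5
ee_pos: [586.1, 36.8, 149.3]
ee_rot: [179.9, 0.1, -9.7]
force: [-1.1, -0.6, -0.6]
gripper_width: 35.6
gripper_force: 25.0
```

Run:
```python
from h import *
f=snap("scene","s2");d=snap("side","d2");w=snap("wrist","w2");st()
def crop(f,u,v,w=80,h=60,W=400,H=300): x0,y0=int(u)-w//2,int(v)-h//2; print(x0,y0); return cv2.resize(f["color"][y0:y0+h,x0:x0+w,::-1],(W,H),interpolation=cv2.INTER_CUBIC)
a=crop(f,*proj(f,[587,37,110]),);b=crop(d,*proj(d,[587,37,110]))
cv2.imwrite("pics/c3.png",np.vstack([np.hstack([a,b]),cv2.resize(w["color"][:,:,::-1],(400,300)).repeat(2,1)]))
```

```text
5.65 [586.3  35.5 149.8] [ 1.7997e+02  3.0000e-02 -9.8300e+00] [-1.6 -0.5 -1. ] 35.2 25.0 [  2.  22.  94.  -0.  64. 102.]
300 191
273 209
```

View pics/c3.png

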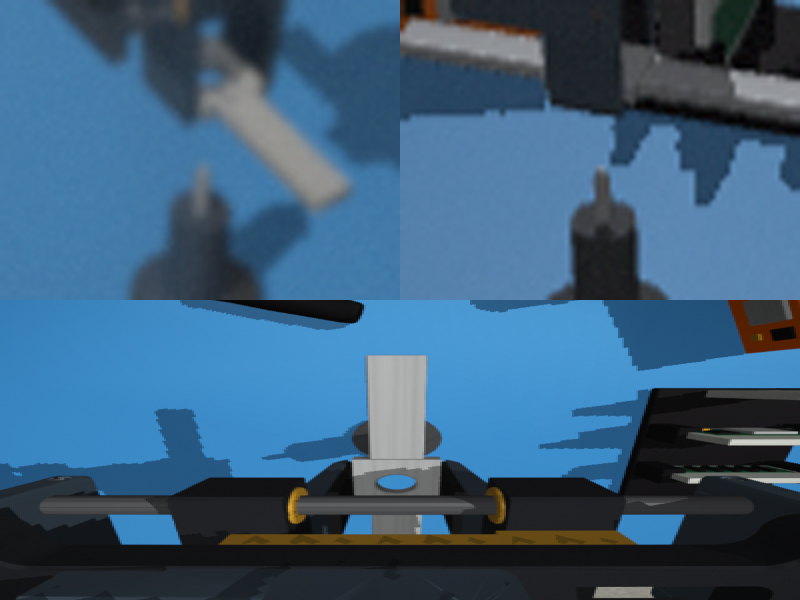

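The scene crop shows the pin tip at (340.4,225) and the side crop at (313,243). The bar is level above it and the eye is still centred in the grip, so I'll descend.

Request:
move_arm(
  plan=[
    {"tx": 0.06,"ty": -0.05,"tz": 1.5,"wx": 0,"wy": 0,"wz": 0},
    {"tx": 0,"ty": 0,"tz": 1.5,"wx": 0,"wy": 0,"wz": 0},
    {"tx": 0,"ty": 0,"tz": 1.2,"wx": 0,"wy": 0,"wz": 0},
    {"tx": 0,"ty": 0,"tz": 1.0,"wx": 0,"wy": 0,"wz": 0},
    {"tx": 0,"ty": 0,"tz": 0.6,"wx": 0,"wy": 0,"wz": 0},
    {"tx": 0,"ty": 0,"tz": 0.5,"wx": 0,"wy": 0,"wz": 0},
    {"tx": 0,"ty": 0,"tz": 0,"wx": 0,"wy": 0,"wz": 0},
    {"tx": 0,"ty": 0,"tz": 0,"wx": 0,"wy": 0,"wz": 0},
  ],
)

```text
time_s: 6.32
ee_pos: [587.6, 36.9, 87.2]
ee_rot: [-180.0, -0.0, -9.8]
force: [0.3, -0.2, -1.4]
gripper_width: 35.4
gripper_force: 25.0
```

Run:
```python
from h import *
f=snap("scene","s3");d=snap("side","d3");st()
def crop(f,u,v,w=80,h=60,W=400,H=300): x0,y0=int(u)-w//2,int(v)-h//2; return cv2.resize(f["color"][y0:y0+h,x0:x0+w,::-1],(W,H),interpolation=cv2.INTER_CUBIC)
cv2.imwrite("pics/c4.png",np.hstack([crop(f,*proj(f,[587,37,90])),crop(d,*proj(d,[587,37,90]))]))
```

```text
6.42 [587.9  37.1  87.6] [-1.7998e+02 -8.0000e-02 -9.7500e+00] [-0.3  0.1 -1.5] 35.8 25.0 [  2.  25.  98.   0.  56. 102.]
```

View pics/c4.png

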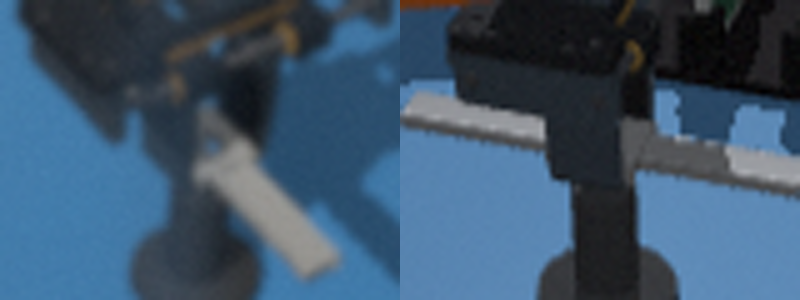

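No contact force and the pin is inside the eye. I'll lower the bar to the shoulder.

Request:
move_arm(
  plan=[
    {"tx": -0.05,"ty": 0.1,"tz": 0.6,"wx": 0,"wy": 0,"wz": 0},
    {"tx": 0,"ty": 0,"tz": 0.6,"wx": 0,"wy": 0,"wz": 0},
    {"tx": 0,"ty": 0,"tz": 0.4,"wx": 0,"wy": 0,"wz": 0},
    {"tx": 0,"ty": 0,"tz": 0.3,"wx": 0,"wy": 0,"wz": 0},
    {"tx": 0,"ty": 0,"tz": 0.2,"wx": 0,"wy": 0,"wz": 0},
    {"tx": 0,"ty": 0,"tz": 0,"wx": 0,"wy": 0,"wz": 0},
    {"tx": 0,"ty": 0,"tz": 0,"wx": 0,"wy": 0,"wz": 0},
  ],
)

```text
time_s: 7.0
ee_pos: [586.8, 36.2, 65.9]
ee_rot: [-180.0, -0.0, -9.7]
force: [0.2, 0.4, -1.4]
gripper_width: 35.7
gripper_force: 25.0
```

Request:
move_arm(
  plan=[
    {"tx": 0,"ty": 0,"tz": 0.06,"wx": 0,"wy": 0,"wz": 0},
    {"tx": 0,"ty": 0,"tz": 0,"wx": 0,"wy": 0,"wz": 0},
    {"tx": 0,"ty": 0,"tz": 0,"wx": 0,"wy": 0,"wz": 0},
  ],
)

```text
time_s: 7.25
ee_pos: [586.9, 36.2, 65.5]
ee_rot: [-180.0, -0.0, -9.8]
force: [0.0, -0.7, -1.0]
gripper_width: 35.8
gripper_force: 25.0
```

Request:
move_arm(
  plan=[
    {"tx": 0,"ty": 0,"tz": 0,"wx": 0,"wy": 0,"wz": 0},
    {"tx": 0,"ty": 0,"tz": 0,"wx": 0,"wy": 0,"wz": 0},
    {"tx": 0,"ty": 0,"tz": 0,"wx": 0,"wy": 0,"wz": 0},
    {"tx": 0,"ty": 0,"tz": 0,"wx": 0,"wy": 0,"wz": 0},
    {"tx": 0,"ty": 0,"tz": 0,"wx": 0,"wy": 0,"wz": 0},
    {"tx": 0,"ty": 0,"tz": -1.0,"wx": 0,"wy": 0,"wz": 0},
    {"tx": 0,"ty": 0,"tz": -2.0,"wx": 0,"wy": 0,"wz": 0},
    {"tx": 0,"ty": 0,"tz": -3.0,"wx": 0,"wy": 0,"wz": 0},
    {"tx": 0,"ty": 0,"tz": -3.0,"wx": 0,"wy": 0,"wz": 0},
    {"tx": 0,"ty": 0,"tz": -1.5,"wx": 0,"wy": 0,"wz": 0},
    {"tx": 0,"ty": 0,"tz": 0,"wx": 0,"wy": 0,"wz": 0},
  ],
  gripper=6.5,
)

```text
time_s: 8.17
ee_pos: [589.3, 36.3, 175.5]
ee_rot: [-179.9, -0.5, -9.8]
force: [0.3, 0.0, 0.2]
gripper_width: 65.0
gripper_force: 0.0
```

Request:
move_arm(
  plan=[
    {"tx": -0.4,"ty": 1.3,"tz": -0.2,"wx": 0,"wy": 0,"wz": 0},
    {"tx": -0.6,"ty": 2.5,"tz": -0.3,"wx": 0,"wy": 0,"wz": 0},
    {"tx": -0.9,"ty": 3.3,"tz": -0.3,"wx": 0,"wy": 0,"wz": 0},
    {"tx": -1.0,"ty": 3.5,"tz": -0.2,"wx": 0,"wy": 0,"wz": 0},
    {"tx": -1.0,"ty": 3.5,"tz": -0.2,"wx": 0,"wy": 0,"wz": 0},
    {"tx": -1.0,"ty": 3.5,"tz": -0.1,"wx": 0,"wy": 0,"wz": 0},
    {"tx": -1.0,"ty": 3.0,"tz": 0,"wx": 0,"wy": 0,"wz": 0},
    {"tx": -0.6,"ty": 2.5,"tz": 0,"wx": 0,"wy": 0,"wz": 0},
    {"tx": -0.4,"ty": 2.0,"tz": 0,"wx": 0,"wy": 0,"wz": 0},
    {"tx": 0,"ty": 0,"tz": 0,"wx": 0,"wy": 0,"wz": 0},
    {"tx": 0,"ty": 0,"tz": 0,"wx": 0,"wy": 0,"wz": 0},
    {"tx": 0,"ty": 0,"tz": 0,"wx": 0,"wy": 0,"wz": 0},
  ],
)

```text
time_s: 9.17
ee_pos: [475.4, -199.1, 182.4]
ee_rot: [-179.9, 0.1, -9.8]
force: [0.8, -0.1, 0.1]
gripper_width: 65.2
gripper_force: 0.0
```

Run:
```python
from h import *
f=snap("wrist","w5");s=snap("scene","s5");d=snap("side","d5");st()
def crop(f,u,v,w=80,h=60,W=400,H=300): x0,y0=int(u)-w//2,int(v)-h//2; print(x0,y0); return cv2.resize(f["color"][y0:y0+h,x0:x0+w,::-1],(W,H),interpolation=cv2.INTER_CUBIC)
print(proj(f,[558.3,-213.8,80]))
r=np.hstack([crop(s,*proj(s,[540,-210,50])),crop(s,*proj(s,[587,37,80]))])
w=cv2.resize(f["color"][:240,100:500,::-1],(500,300));z=crop(d,*proj(d,[587,37,80]))[:,50:350]
cv2.imwrite("pics/c5.png",np.vstack([r,np.hstack([w,z])]))
```

```text
9.32 [ 476.2 -198.6  183. ] [-1.7997e+02  5.0000e-02 -9.6700e+00] [0.7 0.7 0.1] 64.8 0.0 [-24.  14. 100.   0.  66.  76.]
[317.1828776  131.59008782]
211 246
299 199
273 219
```

View pics/c5.png

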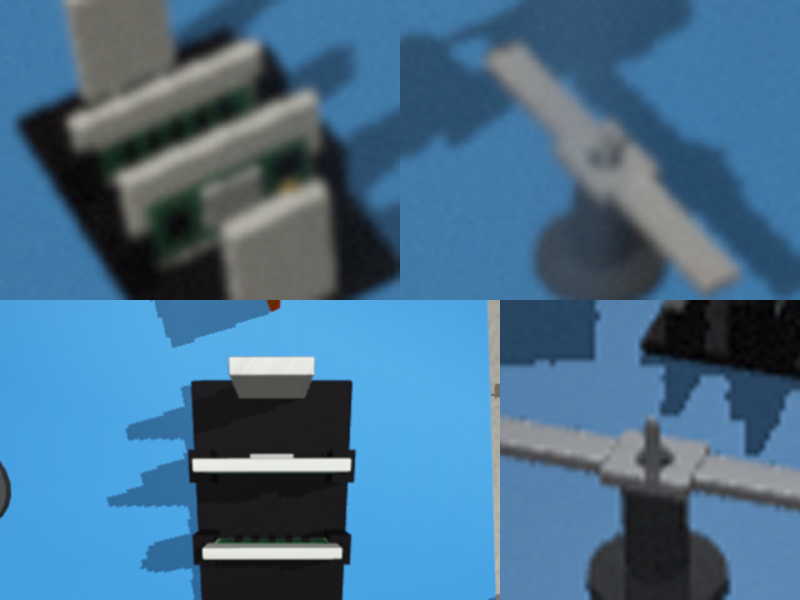

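The bar hangs level on the post. The tall board is the one on the +x side, with its steel can facing world +x, and its top edge is at about row 131 in the wrist image.

Run:
```python
from h import *
np.set_printoptions(precision=2,suppress=True)
f=load("w5"); c=f["color"].astype(int)
m=((c.min(2)>190)).astype(np.uint8); m[:115]=0; m[150:]=0; m[:,:230]=0; m[:,420:]=0
n,l,s_,ct=cv2.connectedComponentsWithStats(m); i=1+np.argmax(s_[1:,4]); print(s_[i],ct[i])
ys,xs=np.where(l==i); print("rows", [ (x,ys[xs==x].min(),ys[xs==x].max()) for x in (260,290,315,340,375)])
cor=cv2.boxPoints(cv2.minAreaRect(np.stack([xs,ys],1).astype(np.float32)))
P=np.array([onz(f,*p,80) for p in cor]); print(cor,P)
C=P.mean(0); print("centre",C, "dims",np.linalg.norm(P[0]-P[1]),np.linalg.norm(P[1]-P[2]))
e=P[1]-P[0] if np.linalg.norm(P[1]-P[0])>50 else P[2]-P[1]; print("long dir",np.degrees(np.arctan2(e[1],e[0]))%180)
```

```text
[ 254  127  126   10 1240] [317.21 131.53]
rows [(260, np.int64(128), np.int64(136)), (290, np.int64(127), np.int64(136)), (315, np.int64(127), np.int64(136)), (340, np.int64(127), np.int64(136)), (375, np.int64(127), np.int64(136))]
[[254. 136.]
 [254. 127.]
 [379. 127.]
 [379. 136.]] [[ 563.56 -163.76   80.  ]
 [ 570.22 -165.27   80.  ]
 [ 553.44 -262.42   80.  ]
 [ 546.67 -261.6    80.  ]]
centre [ 558.47 -213.26   80.  ] dims 6.819681452482244 98.5909196037138
long dir 80.20029168753241
```

Run:
```python
from h import *
rows([558.5,-213.5,115],80.2,13)
```

```text
[{"tx": 0.64, "ty": 0.01, "tz": 0.52, "wx": -0.0, "wy": 0.0, "wz": -0.121}, {"tx": 0.64, "ty": 0.08, "tz": 0.52, "wx": -0.0, "wy": 0.0, "wz": -0.121}, {"tx": 0.62, "ty": 0.16, "tz": 0.53, "wx": -0.0, "wy": 0.0, "wz": -0.121}, {"tx": 0.6, "ty": 0.24, "tz": 0.52, "wx": -0.0, "wy": 0.0, "wz": -0.121}, {"tx": 0.57, "ty": 0.3, "tz": 0.52, "wx": -0.0, "wy": 0.0, "wz": -0.121}, {"tx": 0.52, "ty": 0.38, "tz": 0.52, "wx": -0.0, "wy": 0.0, "wz": -0.121}, {"tx": 0.48, "ty": 0.43, "tz": 0.53, "wx": -0.0, "wy": 0.0, "wz": -0.121}, {"tx": 0.42, "ty": 0.49, "tz": 0.52, "wx": -0.0, "wy": 0.0, "wz": -0.121}, {"tx": 0.36, "ty": 0.53, "tz": 0.52, "wx": -0.0, "wy": 0.0, "wz": -0.121}, {"tx": 0.29, "ty": 0.57, "tz": 0.52, "wx": -0.0, "wy": 0.0, "wz": -0.121}, {"tx": 0.22, "ty": 0.61, "tz": 0.52, "wx": -0.0, "wy": 0.0, "wz": -0.121}, {"tx": 0.15, "ty": 0.63, "tz": 0.53, "wx": -0.0, "wy": 0.0, "wz": -0.121}]
[{"tx": 0.07, "ty": 0.64, "tz": 0.52, "wx": -0.0, "wy": 0.0, "wz": -0.121}]
```

Request:
move_arm(
  plan=[
    {"tx": 0.64,"ty": 0.01,"tz": 0.52,"wx": 0,"wy": 0,"wz": -0.121},
    {"tx": 0.64,"ty": 0.08,"tz": 0.52,"wx": 0,"wy": 0,"wz": -0.121},
    {"tx": 0.62,"ty": 0.16,"tz": 0.53,"wx": 0,"wy": 0,"wz": -0.121},
    {"tx": 0.6,"ty": 0.24,"tz": 0.52,"wx": 0,"wy": 0,"wz": -0.121},
    {"tx": 0.57,"ty": 0.3,"tz": 0.52,"wx": 0,"wy": 0,"wz": -0.121},
    {"tx": 0.52,"ty": 0.38,"tz": 0.52,"wx": 0,"wy": 0,"wz": -0.121},
    {"tx": 0.48,"ty": 0.43,"tz": 0.53,"wx": 0,"wy": 0,"wz": -0.121},
    {"tx": 0.42,"ty": 0.49,"tz": 0.52,"wx": 0,"wy": 0,"wz": -0.121},
    {"tx": 0.36,"ty": 0.53,"tz": 0.52,"wx": 0,"wy": 0,"wz": -0.121},
    {"tx": 0.29,"ty": 0.57,"tz": 0.52,"wx": 0,"wy": 0,"wz": -0.121},
    {"tx": 0.22,"ty": 0.61,"tz": 0.52,"wx": 0,"wy": 0,"wz": -0.121},
    {"tx": 0.15,"ty": 0.63,"tz": 0.53,"wx": 0,"wy": 0,"wz": -0.121},
  ],
  gripper=3.2,
)

```text
time_s: 10.32
ee_pos: [552.8, -212.4, 120.2]
ee_rot: [-180.0, -0.0, 73.9]
force: [-0.3, 0.8, -0.4]
gripper_width: 32.2
gripper_force: 0.0
```

Request:
move_arm(
  plan=[
    {"tx": 0.07,"ty": 0.64,"tz": 0.52,"wx": 0,"wy": 0,"wz": -0.121},
    {"tx": 0,"ty": 0,"tz": 0,"wx": 0,"wy": 0,"wz": 0},
    {"tx": 0,"ty": 0,"tz": 0,"wx": 0,"wy": 0,"wz": 0},
    {"tx": 0,"ty": 0,"tz": 0,"wx": 0,"wy": 0,"wz": 0},
  ],
)

```text
time_s: 10.65
ee_pos: [558.5, -214.0, 115.5]
ee_rot: [-180.0, -0.0, 80.3]
force: [0.1, -0.4, -0.6]
gripper_width: 31.9
gripper_force: 0.0
```

Run:
```python
from h import *
st(); rows([558.5,-213.5,61],80.2,4)
```

```text
10.65 [ 558.5 -214.   115.5] [-1.7998e+02 -1.0000e-02  8.0280e+01] [ 0.1 -0.4 -0.6] 31.9 0.0 [-22.  25.  95.   0.  61. -12.]
[{"tx": 0.01, "ty": -0.0, "tz": 1.36, "wx": -0.0, "wy": -0.0, "wz": 0.0}, {"tx": 0.01, "ty": -0.0, "tz": 1.37, "wx": -0.0, "wy": -0.0, "wz": 0.0}, {"tx": 0.02, "ty": -0.0, "tz": 1.36, "wx": -0.0, "wy": -0.0, "wz": 0.0}, {"tx": 0.01, "ty": -0.0, "tz": 1.36, "wx": -0.0, "wy": -0.0, "wz": 0.0}]
```

Request:
move_arm(
  plan=[
    {"tx": 0.04,"ty": 0,"tz": 2.0,"wx": 0,"wy": 0,"wz": 0},
    {"tx": 0,"ty": 0,"tz": 1.8,"wx": 0,"wy": 0,"wz": 0},
    {"tx": 0,"ty": 0,"tz": 1.2,"wx": 0,"wy": 0,"wz": 0},
    {"tx": 0,"ty": 0,"tz": 0.45,"wx": 0,"wy": 0,"wz": 0},
    {"tx": 0,"ty": 0,"tz": 0,"wx": 0,"wy": 0,"wz": 0},
    {"tx": 0,"ty": 0,"tz": 0,"wx": 0,"wy": 0,"wz": 0},
  ],
)

```text
time_s: 11.15
ee_pos: [558.9, -214.2, 61.6]
ee_rot: [179.9, 0.0, 80.3]
force: [-0.6, -0.1, 0.4]
gripper_width: 31.8
gripper_force: 0.0
```

Request:
move_arm(
  plan=[
    {"tx": 0,"ty": 0,"tz": 0,"wx": 0,"wy": 0,"wz": 0},
    {"tx": 0,"ty": 0,"tz": 0,"wx": 0,"wy": 0,"wz": 0},
    {"tx": 0,"ty": 0,"tz": 0,"wx": 0,"wy": 0,"wz": 0},
    {"tx": 0,"ty": 0,"tz": 0,"wx": 0,"wy": 0,"wz": 0},
    {"tx": 0,"ty": 0,"tz": 0,"wx": 0,"wy": 0,"wz": 0},
  ],
  gripper=0.4,
  force=30,
)

```text
time_s: 11.57
ee_pos: [558.8, -214.3, 61.5]
ee_rot: [180.0, 0.0, 80.4]
force: [-0.6, 0.4, 2.9]
gripper_width: 7.6
gripper_force: 30.0
```

Gripped. Next I lift straight out while refining the lens pose and axis numerically from the first images.

Request:
move_arm(
  plan=[
    {"tx": 0,"ty": 0,"tz": -0.8,"wx": 0,"wy": 0,"wz": 0},
    {"tx": 0,"ty": 0,"tz": -1.2,"wx": 0,"wy": 0,"wz": 0},
    {"tx": 0,"ty": 0,"tz": -2.0,"wx": 0,"wy": 0,"wz": 0},
    {"tx": 0,"ty": 0,"tz": -2.0,"wx": 0,"wy": 0,"wz": 0},
    {"tx": 0,"ty": 0,"tz": -2.5,"wx": 0,"wy": 0,"wz": 0},
    {"tx": 0,"ty": 0,"tz": -2.0,"wx": 0,"wy": 0,"wz": 0},
    {"tx": 0,"ty": 0,"tz": -1.5,"wx": 0,"wy": 0,"wz": 0},
    {"tx": 0,"ty": 0,"tz": -1.0,"wx": 0,"wy": 0,"wz": 0},
    {"tx": 0,"ty": 0,"tz": 0,"wx": 0,"wy": 0,"wz": 0},
  ],
)

```text
time_s: 12.32
ee_pos: [559.7, -214.6, 193.6]
ee_rot: [179.7, 0.1, 80.4]
force: [0.7, 0.1, -0.9]
gripper_width: 7.6
gripper_force: 30.0
```

Run:
```python
from h import *
np.set_printoptions(precision=1,suppress=True,linewidth=150)
st()
for n in ["side0","scene0"]:
    f=load(n); X,Y=np.meshgrid(np.arange(360,600),np.arange(340,540))
    M=np.array([proj(f,[x,y,14]) for x,y in zip(X.ravel(),Y.ravel())],np.float32).reshape(*X.shape,2)
    I=cv2.remap(f["color"],M[...,0],M[...,1],cv2.INTER_LINEAR).astype(int)
    m=((I[...,2]-I[...,0]<22)&(I.max(2)<95)).astype(np.uint8)
    m=cv2.morphologyEx(m,cv2.MORPH_OPEN,np.ones((35,35),np.uint8))
    k,l,s_,c=cv2.connectedComponentsWithStats(m); i=1+np.argmax(s_[1:,4])
    ys,xs=np.where(l==i); r=cv2.minAreaRect(np.stack([xs+360,ys+340],1).astype(np.float32)); print(n,r)
# lens
f=load("scene0"); c=f["color"].astype(int); sub=c[146:170,376:400]
print("scene gray"); print(sub.sum(2)//3)
d=load("side0"); sub=d["color"].astype(int)[306:326:1,326:352]; print("side gray"); print(sub.sum(2)//3)
```

```text
12.32 [ 559.7 -214.6  193.6] [179.7   0.1  80.4] [ 0.7  0.1 -0.9] 7.6 30.0 [-22.  21.  88.   0.  70. -12.]
side0 ((479.05126953125, 416.91448974609375), (117.89496612548828, 160.94081115722656), 6.981057643890381)
scene0 ((454.99993896484375, 459.99993896484375), (157.99996948242188, 167.99996948242188), 90.0)
scene gray
[[113 110 111 109 111 112 109 112 110 112 113 112 105  90  76  63  55  56  63  73  86  93  99  97]
 [109 110 112 110 111 109 111 111 113 109 108 104  94  72  50  37  34  33  38  51  69  84  92  92]
 [112 113 110 111 108 111 110 110 110 108 103  91  73  49  31  17  18  17  21  30  49  69  83  87]
 [112 110 112 111 111 110 112 110 109 103  89  71  49  30  22  17  13  10  16  19  33  54  73  81]
 [111 113 111 112 111 111 113 114 116 105  89  69  47  30  19  15  13  12  14  13  23  42  64  76]
 [110 111 110 111 112 113 116 123 129 127 119 105  85  56  30  18  14  14  11  10  15  35  59  71]
 [114 111 111 112 113 117 126 133 144 149 152 145 131  98  61  29  17  14  12  10  19  37  59  69]
 [111 110 110 111 115 121 123 131 140 153 160 161 152 127  90  49  23  14   6  11  1
[... 3050 characters left out ...]
  34  32  27  22  18  15  12  25  85 120 136 136 136 135]
 [135 137 135 137 113  31  15  13  16  15  26  29  35  33  29  24  17  16  12  14  60 118 134 137 137 135]
 [136 136 136 137 113  20   9  15  14  17  23  29  35  33  25  20  19  17  12  11  33 114 135 136 136 136]
 [136 136 136 136 111  14  11   9  20  19  23  28  34  32  26  20  20  17  14  16  36 130 135 135 134 135]
 [135 136 136 135 130  22  15   8  18  21  24  31  37  32  24  23  15  16   9  14  41 134 134 135 136 136]
 [136 135 135 136 136  22  16  16  15  17  24  31  36  32  24  22  14  16  14  17  42 135 135 136 134 135]
 [134 136 136 136 135  22  12  10  16  18  25  30  33  31  26  20  17  12  15  16  41 135 137 136 136 135]]
```

Run:
```python
from h import *
from scipy.optimize import least_squares
np.set_printoptions(precision=2,suppress=True,linewidth=150)
s=load("scene0");d=load("side0")
L0=np.array([495,308,131.]); V=np.array(d["view"]); dep=-(V[:3,:3]@L0+V[:3,3])[2]; R=16.5/2*dep/K(d); print("R",R)
r=least_squares(lambda L:np.r_[proj(s,L)-[383.9,157.7],proj(d,L+[0,0,R])-[338.35,309.7]],L0); L=r.x; print("lens",L,"res",r.fun)
top=onz(d,339.25,353.75,190); a=L-top; print("col top",top,"axis yaw",np.degrees(np.arctan2(a[1],a[0])),"dist",np.hypot(a[0],a[1]))
# column cap + tube edges numerically
c=d["color"].astype(int); g=c.sum(2)//3
print("cap rows"); print(g[345:364,328:352])
m=((c[...,2]-c[...,0]<22)&(c.max(2)<110)).astype(np.uint8); m[:397]=0; m[455:]=0; m[:,:290]=0; m[:,395:]=0
k,l,s_,ct=cv2.connectedComponentsWithStats(m); i=1+np.argmax(s_[1:,4]); ys,xs=np.where(l==i); print(s_[i])
h=cv2.convexHull(np.stack([xs,ys],1)).reshape(-1,2)
for r_ in range(400,440,6): x=xs[ys==r_]; print(r_,x.min(),x.max(),onz(d,x.min()-.5,r_,14)[:2],onz(d,x.max()+.5,r_,14)[:2])
for cc in (312,322,352,362,370): y=ys[xs==cc]; print(cc,y.min(),y.max())
```

```text
R 15.453420195524156
lens [493.4  302.88 127.65] res [ 0.21  0.12  0.14 -0.06]
col top [473.87 450.85 190.  ] axis yaw -82.48148483256773 dist 149.24701141277743
cap rows
[[ 73  82  88  92  96  98 101 108 112 115 118 117 113 108 104  99  96  93  88  84  75  69  60 135]
 [ 75  82  86  93  96  97 101 106 113 113 118 119 112 109 102  98  94  91  88  83  77  69  57 133]
 [ 74  81  88  92  95  98 100 108 112 113 118 117 113 109 104 100  94  91  88  83  77  69  58 133]
 [ 74  81  89  92  94  98 102 106 112 116 117 118 113 109 104 100  96  92  89  82  76  69  58 134]
 [ 74  83  88  91  96  99 103 109 129 144 148 151 148 136 114 100  97  91  89  82  77  68  58 134]
 [ 74  83  88  95  97  98 125 148 151 152 155 156 154 153 152 135  96  94  86  85  78  68  57 134]
 [ 75  83  90  91  97 122 151 159 155 150 155 155 154 157 160 156 122  91  89  83  79  71  60 133]
 [ 75  82  89  92  97 150 156 157 154 151 155 156 154 156 158 157 151 117  87  85  78  69  62 115]
 [ 77  83  88  94 108 156 156 159 153 151 155 156 154 156 161 158 157 124  89  80  75  68  60 111]
 [ 76  83  90  94  90 154 156 157 152 
[... 647 characters left out ...]
37  33]
 [ 36  36  36  36  34  66  67  70  71  69  73  73  73  72  73  72  67  48  37  38  36  36  35  30]
 [ 37  37  36  34  36  63  67  70  72  69  71  71  73  72  74  69  68  48  34  32  36  38  36  34]
 [ 37  36  33  36  37  64  68  70  68  70  71  71  72  71  75  72  68  47  33  37  35  36  34  29]]
[ 305  397   69   50 3281]
400 307 370 [539.57 413.51] [422.66 397.52]
406 307 371 [537.29 426.31] [419.96 410.22]
412 307 371 [535.07 438.82] [419.1  422.86]
418 306 372 [534.67 451.28] [416.5  434.98]
424 306 372 [532.53 463.23] [415.69 447.06]
430 306 372 [530.43 474.91] [414.9  458.88]
436 305 373 [530.09 486.57] [412.43 470.2 ]
312 397 445
322 397 445
352 397 445
362 397 446
370 397 446
```

The lens is at ≈(493.7,302.3,127.7), looking along yaw −82.5°. The target TCP is (505.9,215.2,149.2) with yaw 187.5°.

Run:
```python
from h import *
rows([505.9,215.2,185],187.5,20)
```

```text
[{"tx": 2.07, "ty": -0.62, "tz": 0.04, "wx": 0.0, "wy": 0.0, "wz": -0.093}, {"tx": 2.13, "ty": -0.43, "tz": 0.04, "wx": 0.0, "wy": 0.0, "wz": -0.093}, {"tx": 2.15, "ty": -0.23, "tz": 0.03, "wx": 0.0, "wy": 0.0, "wz": -0.093}, {"tx": 2.17, "ty": -0.03, "tz": 0.04, "wx": 0.0, "wy": 0.0, "wz": -0.093}, {"tx": 2.16, "ty": 0.17, "tz": 0.04, "wx": 0.0, "wy": 0.0, "wz": -0.093}, {"tx": 2.13, "ty": 0.37, "tz": 0.04, "wx": 0.0, "wy": 0.0, "wz": -0.093}, {"tx": 2.09, "ty": 0.57, "tz": 0.04, "wx": 0.0, "wy": 0.0, "wz": -0.093}, {"tx": 2.03, "ty": 0.76, "tz": 0.03, "wx": 0.0, "wy": 0.0, "wz": -0.093}, {"tx": 1.95, "ty": 0.94, "tz": 0.04, "wx": 0.0, "wy": 0.0, "wz": -0.093}, {"tx": 1.85, "ty": 1.12, "tz": 0.04, "wx": 0.0, "wy": 0.0, "wz": -0.093}, {"tx": 1.74, "ty": 1.29, "tz": 0.04, "wx": 0.0, "wy": 0.0, "wz": -0.093}, {"tx": 1.61, "ty": 1.45, "tz": 0.04, "wx": 0.0, "wy": 0.0, "wz": -0.093}]
[{"tx": 1.48, "ty": 1.59, "tz": 0.03, "wx": 0.0, "wy": 0.0, "wz": -0.093}, {"tx": 1.32, "ty": 1.72, "tz": 0.04, "wx": 0.0, "wy": 0.0, "wz": -0.093}, {"tx": 1.15, "ty": 1.83, "tz": 0.04, "wx": 0.0, "wy": 0.0, "wz": -0.093}, {"tx": 0.98, "ty": 1.93, "tz": 0.04, "wx": 0.0, "wy": 0.0, "wz": -0.093}, {"tx": 0.79, "ty": 2.02, "tz": 0.04, "wx": 0.0, "wy": 0.0, "wz": -0.093}, {"tx": 0.6, "ty": 2.08, "tz": 0.03, "wx": 0.0, "wy": 0.0, "wz": -0.093}, {"tx": 0.41, "ty": 2.13, "tz": 0.04, "wx": 0.0, "wy": 0.0, "wz": -0.093}, {"tx": 0.21, "ty": 2.15, "tz": 0.04, "wx": 0.0, "wy": 0.0, "wz": -0.093}]
```

Request:
move_arm(
  plan=[
    {"tx": 2.07,"ty": -0.62,"tz": 0.04,"wx": 0,"wy": 0,"wz": -0.093},
    {"tx": 2.13,"ty": -0.43,"tz": 0.04,"wx": 0,"wy": 0,"wz": -0.093},
    {"tx": 2.15,"ty": -0.23,"tz": 0.04,"wx": 0,"wy": 0,"wz": -0.093},
    {"tx": 2.17,"ty": -0.03,"tz": 0.04,"wx": 0,"wy": 0,"wz": -0.093},
    {"tx": 2.16,"ty": 0.17,"tz": 0.04,"wx": 0,"wy": 0,"wz": -0.093},
    {"tx": 2.13,"ty": 0.37,"tz": 0.04,"wx": 0,"wy": 0,"wz": -0.093},
    {"tx": 2.09,"ty": 0.57,"tz": 0.04,"wx": 0,"wy": 0,"wz": -0.093},
    {"tx": 2.03,"ty": 0.76,"tz": 0.04,"wx": 0,"wy": 0,"wz": -0.093},
    {"tx": 1.95,"ty": 0.94,"tz": 0.04,"wx": 0,"wy": 0,"wz": -0.093},
    {"tx": 1.85,"ty": 1.12,"tz": 0.04,"wx": 0,"wy": 0,"wz": -0.093},
    {"tx": 1.74,"ty": 1.29,"tz": 0.04,"wx": 0,"wy": 0,"wz": -0.093},
    {"tx": 1.61,"ty": 1.45,"tz": 0.04,"wx": 0,"wy": 0,"wz": -0.093},
  ],
)

```text
time_s: 13.32
ee_pos: [525.2, 44.7, 184.9]
ee_rot: [-179.9, -0.1, 144.6]
force: [0.1, 0.9, -0.8]
gripper_width: 7.9
gripper_force: 30.0
```

Request:
move_arm(
  plan=[
    {"tx": 1.48,"ty": 1.59,"tz": 0.04,"wx": 0,"wy": 0,"wz": -0.093},
    {"tx": 1.32,"ty": 1.72,"tz": 0.04,"wx": 0,"wy": 0,"wz": -0.093},
    {"tx": 1.15,"ty": 1.83,"tz": 0.04,"wx": 0,"wy": 0,"wz": -0.093},
    {"tx": 0.98,"ty": 1.93,"tz": 0.04,"wx": 0,"wy": 0,"wz": -0.093},
    {"tx": 0.79,"ty": 2.02,"tz": 0.04,"wx": 0,"wy": 0,"wz": -0.093},
    {"tx": 0.6,"ty": 2.08,"tz": 0.04,"wx": 0,"wy": 0,"wz": -0.093},
    {"tx": 0.41,"ty": 2.13,"tz": 0.04,"wx": 0,"wy": 0,"wz": -0.093},
    {"tx": 0.21,"ty": 2.15,"tz": 0.04,"wx": 0,"wy": 0,"wz": -0.093},
    {"tx": 0,"ty": 0,"tz": 0,"wx": 0,"wy": 0,"wz": 0},
    {"tx": 0,"ty": 0,"tz": 0,"wx": 0,"wy": 0,"wz": 0},
    {"tx": 0,"ty": 0,"tz": 0,"wx": 0,"wy": 0,"wz": 0},
    {"tx": 0,"ty": 0,"tz": 0,"wx": 0,"wy": 0,"wz": 0},
  ],
)

```text
time_s: 14.32
ee_pos: [504.6, 214.6, 182.5]
ee_rot: [-180.0, -0.1, -173.1]
force: [0.2, 0.3, -0.6]
gripper_width: 8.0
gripper_force: 30.0
```

Run:
```python
from h import *
st(); rows([505.9,215.2,149.2],187.5,4)
```

```text
14.32 [504.6 214.6 182.5] [-1.7996e+02 -6.0000e-02 -1.7315e+02] [ 0.2  0.3 -0.6] 8.0 30.0 [ 22.  17.  96.  -0.  67. -75.]
[{"tx": -0.03, "ty": 0.01, "tz": 0.83, "wx": -0.0, "wy": -0.0, "wz": -0.003}, {"tx": -0.04, "ty": 0.01, "tz": 0.83, "wx": -0.0, "wy": -0.0, "wz": -0.003}, {"tx": -0.03, "ty": 0.01, "tz": 0.84, "wx": -0.0, "wy": -0.0, "wz": -0.003}, {"tx": -0.04, "ty": 0.01, "tz": 0.83, "wx": -0.0, "wy": -0.0, "wz": -0.003}]
```

Request:
move_arm(
  plan=[
    {"tx": -0.03,"ty": 0.01,"tz": 0.8,"wx": 0,"wy": 0,"wz": -0.003},
    {"tx": -0.04,"ty": 0.01,"tz": 1.0,"wx": 0,"wy": 0,"wz": -0.003},
    {"tx": -0.03,"ty": 0.01,"tz": 1.0,"wx": 0,"wy": 0,"wz": -0.003},
    {"tx": -0.04,"ty": 0.01,"tz": 0.55,"wx": 0,"wy": 0,"wz": -0.003},
    {"tx": 0,"ty": 0,"tz": 0,"wx": 0,"wy": 0,"wz": 0},
    {"tx": 0,"ty": 0,"tz": 0,"wx": 0,"wy": 0,"wz": 0},
    {"tx": 0,"ty": 0,"tz": 0,"wx": 0,"wy": 0,"wz": 0},
  ],
)

```text
time_s: 14.9
ee_pos: [506.4, 216.3, 149.6]
ee_rot: [180.0, 0.0, -172.4]
force: [-0.8, -0.5, -0.8]
gripper_width: 8.0
gripper_force: 30.0
```

Run:
```python
from h import *
s=snap("scene","s6");d=snap("side","d6");st()
def crop(f,u,v,w=100,h=75,W=400,H=300): x0,y0=int(u)-w//2,int(v)-h//2; print(x0,y0); return cv2.resize(f["color"][y0:y0+h,x0:x0+w,::-1],(W,H),interpolation=cv2.INTER_CUBIC)
p=[505,216,128]
a,b=crop(s,*proj(s,[500,250,128])),crop(d,*proj(d,p))
cv2.imwrite("pics/c6.png",np.vstack([np.hstack([a,b]),np.hstack([cv2.resize(s["color"][:,:,::-1],(400,300)),crop(s,*proj(s,[540,-210,50]))])]))
# predicted board corner pixels
n=np.array([np.cos(np.radians(97.5)),np.sin(np.radians(97.5)),0]); yb=np.array([-n[1],n[0],0]); c=np.array([505.2,215.1,97.7])
for nm,f in(("scene",s),("side",d)):
    for k in(-50,50): print(nm,k,[proj(f,c+yb*k+n*4*sx+[0,0,h]).round(1) for h in(0,70) for sx in(-1,1)])
    print(nm,"can",[proj(f,c+n*8+[0,0,30]+yb*q+np.array([0,0,1])*r).round(1) for q in(-15,15) for r in(-14,14)])
```

```text
15.0 [506.5 216.4 149.9] [ 1.7998e+02  6.0000e-02 -1.7237e+02] [ 0.1  0.1 -1.4] 7.6 30.0 [ 22.  19.  99.   0.  62. -76.]
323 129
288 248
201 239
scene -50 [array([379.1, 188.6]), array([380.7, 187.3]), array([382. , 167.9]), array([383.7, 166.6])]
scene 50 [array([350.1, 174.1]), array([351.8, 172.8]), array([351.7, 153.6]), array([353.5, 152.3])]
scene can [array([371.8, 176.9]), array([372.8, 168.7]), array([363. , 172.5]), array([363.9, 164.4])]
side -50 [array([314. , 294.8]), array([313.8, 297.4]), array([312.9, 268.4]), array([312.8, 271. ])]
side 50 [array([362.2, 294.7]), array([362.4, 297.3]), array([363.1, 268.2]), array([363.3, 270.8])]
side can [array([330.7, 292.8]), array([330.6, 282.3]), array([345.5, 292.8]), array([345.5, 282.2])]
```

View pics/c6.png

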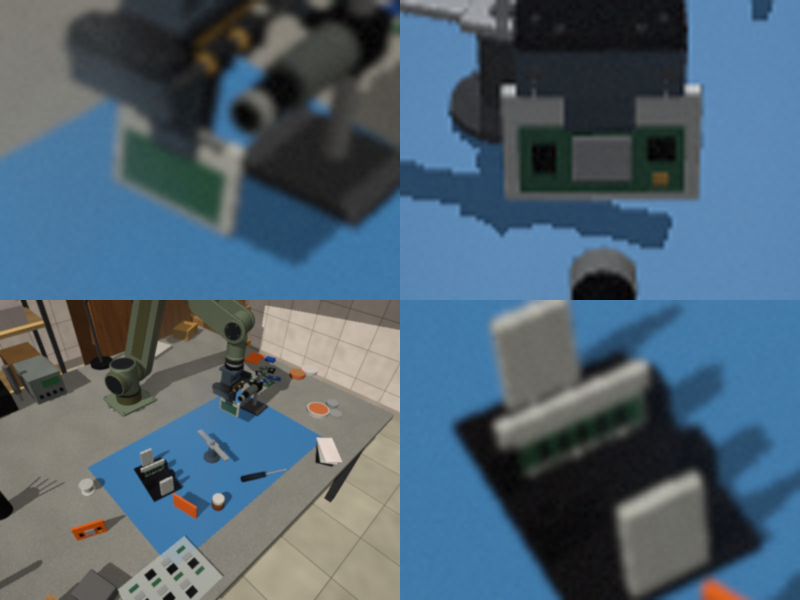

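The side crop shows the can at (338.4,287.6), against a predicted (338.1,287.5). The board is upright and facing the lens, the bar is on the post, and the short board is still in its slot. One small trim, then settle.

Request:
move_arm(
  plan=[
    {"tx": 0.06,"ty": -0.1,"tz": 0.06,"wx": 0,"wy": 0,"wz": 0.002},
    {"tx": 0,"ty": 0,"tz": 0,"wx": 0,"wy": 0,"wz": 0},
    {"tx": 0,"ty": 0,"tz": 0,"wx": 0,"wy": 0,"wz": 0},
    {"tx": 0,"ty": 0,"tz": 0,"wx": 0,"wy": 0,"wz": 0},
    {"tx": 0,"ty": 0,"tz": 0,"wx": 0,"wy": 0,"wz": 0},
    {"tx": 0,"ty": 0,"tz": 0,"wx": 0,"wy": 0,"wz": 0},
    {"tx": 0,"ty": 0,"tz": 0,"wx": 0,"wy": 0,"wz": 0},
    {"tx": 0,"ty": 0,"tz": 0,"wx": 0,"wy": 0,"wz": 0},
    {"tx": 0,"ty": 0,"tz": 0,"wx": 0,"wy": 0,"wz": 0},
    {"tx": 0,"ty": 0,"tz": 0,"wx": 0,"wy": 0,"wz": 0},
  ],
)

```text
time_s: 15.83
ee_pos: [505.6, 215.1, 148.8]
ee_rot: [180.0, -0.0, -172.5]
force: [0.2, -0.6, -0.3]
gripper_width: 8.1
gripper_force: 30.0
```

Run:
```python
from h import *
st(); print(abs(env.state()["qvel"]).max()); print(env.job_done())
```

```text
15.83 [505.6 215.1 148.8] [ 180.     -0.   -172.48] [ 0.2 -0.6 -0.3] 8.1 30.0 [ 22.  19.  99.   0.  62. -76.]
0.06403974234858058
the job is handed in; nothing more can be done
None
```

I handed the job in at 15.8 s: the bar hangs level on the parking post, and the arm is still holding the taller board upright with its can facing the lens, centred and about 8 cm away by my camera measurements; no verdict was returned.

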